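# Fit the last leg of a coffee-corner riser shelf and lock its cam

### The job

The little white riser shelf for the coffee corner lies upside down on the worktop with one leg still standing off the board's end on its dowels. Press that leg in until its bolt bottoms in the cam, then turn the cam's thumb bar clockwise, about half a turn, until the hook has drawn the leg up against the board and the cam has gone firmly tight. Press and tighten by feel without forcing it, let go, and leave the other things where they lie.

Things in the scene. Friction and masses are not known exactly. Their poses are not given: they have to be found in the camera images.
- shelf: Upturned white riser shelf, fixed: a board 160 (x) by 280 (y) by 22 thick on the worktop. Origin: on the worktop, on the axis of the open cam; z up; +y runs from the loose leg along the board, so the leg is pressed home along +y. Board: x -80 to 80, y -50 to 230. The fitted leg (18 thick, 70 tall) is at y 230 to 248; its cam, at y = 180, is locked already: leave it.
- leg: Loose leg: white panel 160 (x) by 18 (y) by 70 tall, upright at the board's -y end, held by two tight dowels and a ball-headed bolt (11 above the worktop) so that it only slides along the shelf's y. Axes as the shelf's. Origin: on the worktop under the panel's middle; inner face y = 9, outer face y = -9. It resists sliding with about 8 N and stays where it is left.
- leg_gap (a joint): Gap in m between the loose leg and the board's end: 0.010 to 0.017 at the start, 0 when drawn up. With the cam's mouth open it can be pressed in only until the bolt head bottoms on the cam's core, at a gap of 0.002 to 0.0055 (bolts are screwed in more or less, which cannot be seen); 8 to 20 N on top of the sliding resistance is plenty there. The cam must draw in the rest.
- cam: Open cam: cast disc 36 across sunk level with the board's upper face (height 22), turning about the vertical through its origin (on the worktop). On it stands a grey thumb bar 28 long (its y) by 9 wide (its x), centred, its top 38 above the worktop. A low pointer, 5 wide and 27.5 above the worktop at most, runs from the bar's -y end to 22 from the axis and marks the hook's mouth.
- cam_wing (a point): Point on the cam's axis halfway up the thumb bar, 30 above the worktop; axes of the cam (bar along y, pointer to -y). Moment needed to turn it: a steady 0.2 N m while it draws in (0.1 to 0.15 is left on a wrist that stops and holds). Once the leg meets the board it climbs by about 0.45 N m per rad: 0.15 to 0.2 above the steady value is properly tight, 0.3 above it ruins the fitting.
- cam_turn (a joint): Turn of the cam in rad, growing clockwise seen from above; 0 when the pointer points square at the loose leg; -0.3 to 0.3 at the start, which all let the bolt in. After bottoming, the hook catches the head at about 0.9 and draws it; the leg meets the board somewhere from 1.9 to 3.1, depending on the bolt, and 0.3 to 0.45 further on the cam is tight. It stays where it is left.
- screwdriver: screwdriver with a red handle, 160 long, lying loose on the upturned board beyond the middle; leave it
- tray: clear plastic fittings tray 110 x 150 x 28 with spare cams and dowels, right of the shelf; leave it
- pliers: combination pliers, about 165 long, lying beyond the loose leg; leave them
- mallet: rubber mallet, 240 long, lying along the far side of the shelf; leave it
- mug: white coffee mug, 80 across, 95 tall, left of the shelf; leave it
- jar: glass coffee jar, 90 across, 150 tall, left of the shelf; leave it
- tape_measure: yellow tape measure 70 x 40 x 65, at the right rear; leave it

How it is judged:
By the outcome, as a careful person would: the job done as asked, in the order asked, and still so for the second after the job is handed in, with the robot touching nothing.
It also fails if it takes over 72 s, if anything falls off the work surface, if the arm or the gripper's body presses on something with over 40 N, if the wrist force passes 120 N, or if a joint passes its speed limit or range.

### The arm

A 6-joint arm with a two-finger parallel gripper is mounted at the origin on the work surface. World frame = base frame: x ahead of the robot, y to its left, z up, the work surface at z = 0. Lengths are in mm, angles in degrees, forces in N, time in s.
With the tool pointing down it reaches from about 300 to 850 mm from the base axis. Payload 4.2 kg.
Tool frame: the origin (TCP) lies midway between the tips of the shut fingers; the grasp point (between the pads) lies 19 mm behind it; z points along the fingers, y is the line along which they close (so a half turn about z gives the same grasp; the last joint's range is limited). The gripper opens to 91 mm and grips with 3 to 60 N. Pads are 32 mm wide; open, the fingers measure 118 mm over their backs; the gripper's body (76 mm by 178 mm) begins 60 mm behind the grasp point.
Start: joints at [-67.036, 18.312, 89.639, -0, 72.044, -1.146], TCP at [234.889, -524.857, 176.076] pointing down, gripper open.
Joint ranges: [-177.97, 177.97], [-48.28, 115.42], [12.27, 149.76], [-77.06, 257.06], [2.81, 150.46], [-146.56, 146.56]. Speed limits (degrees/s): [147.25, 147.25, 180, 180, 180, 180].

### API

Orientations are given as [roll, pitch, yaw] about the fixed x, y, z axes, in that order (R = Rz(yaw) Ry(pitch) Rx(roll)).
In Python, from workcell import env gives the robot as it stands.
- The arm moves only by the shell command python3 -m jog 'ROWS' [FORCE]. ROWS is a JSON object of lists of equal length, an entry for each row: "jaw": the finger opening in mm, from 0 to 91.2; "slide": the shift along the tool's x, y, z in units of 30 mm (1.0 is 30 mm), a list of three; "spin": the turn about the tool's z in units of 8 degrees (1.0 is 8 degrees). In form: {"jaw": [jaw, ...], "slide": [[dx, dy, dz], ...], "spin": [spin, ...]}. A call has 1 to 10 rows; each row shifts and turns the commanded pose from where the row before left it, along the tool's axes as they then stand; what a row does not reach is not made up. A row lasts 1/10 s, in which the tool goes at most 50 mm and 8.59 degrees, less where a joint would pass 70% of its speed; a pose out of reach is approached as far as the arm can. A call is refused whole if a number of a shift passes 1 or a number of a turn 1, either way. A call with a gripper value outside its range is refused whole. The fingers move at their own pace and stop on an object; FORCE is the grip in N (left out, the last holds). Time passes only in rows, so rows that do not move let the fingers close. It gives the time, the measured TCP pose, the force, the opening and the grip force at its end, in the units of the state.
- env.state(): the state, without advancing time (a new reading comes with each control period).
- env.grab_frame(name): name is "side" or "top" or "wrist"; returns the picture (480x640x3 uint8, red, green, blue); there is no depth.
- env.camera_model(name): a dict with "fx", "fy", "cx", "cy" (pixels), "D" ([k1, k2, p1, p2, k3] as OpenCV has them; the pictures are not rectified), "camera_from_world" (4x4, takes a point from world to camera coordinates). Camera axes: x right, y up, looking along -z (the intrinsics and any distortion apply to the point x, -y, -z); pixel columns grow to the right and rows downward; lengths in mm; the calibration is good to about 2 mm. A picture is of the moment at which its call begins: read the wrist's pose just before it. camera_model takes no time and is no camera call; for the wrist camera it gives the pose at the moment of the call.
- env.job_done(): hands the job in; it is judged then, once.
The state is a dict: "time_s": time; "qpos": joint angles; "qvel": joint speeds; "effort": joint torques, N m; "ee_pos": TCP position; "ee_rot": TCP orientation; "force": force on the tool from outside, world axes, zero at the start; "torque": the same for the moment, N m; "gripper_width": finger opening in mm; "gripper_force": force on a finger pad.
Only numpy, scipy, OpenCV 4.12 (cv2) and the standard library are available. Lean on these libraries where they do the work, as an engineer would, in place of code of your own. Each camera call takes 0.05 s, during which the arm holds its last target. There are 200 camera calls.

## Working session

There is one attempt and no reset: what is moved stays moved. The work goes in short steps, Python scripts to look and compute and a shell command to move; the robot and the scene stay as the last step left them, time stands still between calls to the robot, and variables do not carry over. Pictures are saved under pics/ and viewed, at most 10 in all, crops included, and the job is handed in when it is done.

```bash
mkdir -p pics; python3 - <<'E'
from workcell import env
import cv2
print(env.state())
for n in ("top","side"):
    cv2.imwrite(f"pics/{n}0.png",env.grab_frame(n)[:,:,::-1])
    print(n,env.camera_model(n))
E
```

```text
{'time_s': 0.0, 'qpos': array([-6.70346247e+01,  1.83503482e+01,  8.97091663e+01, -1.41763399e-03,
        7.20441322e+01, -1.14724144e+00]), 'qvel': array([ 0.04521577,  0.02300146, -0.03420195, -0.03934261,  0.05596732,
       -0.05415803]), 'effort': array([-7.34057394e-04, -4.12467849e+01, -2.31972921e+01,  7.27183535e-02,
        4.57396545e-02, -1.42451440e-04]), 'ee_pos': array([ 234.65117643, -524.28223617,  175.21461597]), 'ee_rot': array([-1.79896347e+02, -7.27668087e-04,  2.41130543e+01]), 'force': array([-0.10081916,  0.28169477, -0.12903304]), 'torque': array([-1.20903510e-02,  5.38830906e-05,  4.57748947e-02]), 'gripper_force': 0.0, 'gripper_width': 91.24105971604178}
top {'fx': 451.6901407042274, 'fy': 451.6901407042274, 'cx': 316.8961350899028, 'cy': 246.30911534106446, 'D': array([-0.03995224,  0.        ,  0.        ,  0.        ,  0.        ]), 'camera_from_world': array([[-2.55051644e-03, -9.99995450e-01,  1.61081834e-03,
        -1.82454321e+01],
       [ 9.95765741e-01, -2.39170007e-03,  9.18959665e-02,
        -6.09799219e+02],
       [-9.18916958e-02,  1.83837990e-03,  9.95767310e-01,
        -1.03984057e+03],
       [ 0.00000000e+00,  0.00000000e+00,  0.00000000e+00,
         1.00000000e+00]])}
side {'fx': 549.4000983614836, 'fy': 549.4000983614836, 'cx': 326.7033806636691, 'cy': 243.64237288395108, 'D': array([0.00270833, 0.        , 0.        , 0.        , 0.        ]), 'camera_from_world': array([[-9.90664959e-01, -1.35256627e-01,  1.69877383e-02,
         6.02621470e+02],
       [ 1.13577151e-01, -7.50043148e-01,  6.51563893e-01,
        -1.17600533e+02],
       [-7.53867981e-02,  6.47410937e-01,  7.58403527e-01,
        -1.54056798e+03],
       [ 0.00000000e+00,  0.00000000e+00,  0.00000000e+00,
         1.00000000e+00]])}
```

View pics/top0.png

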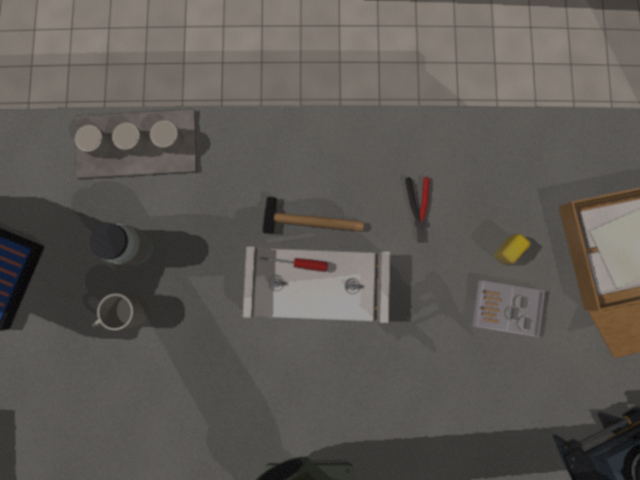

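View pics/side0.png

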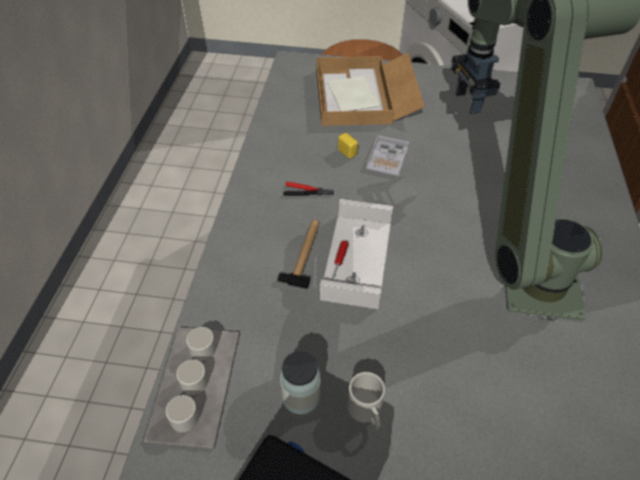

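```bash
python3 - <<'E'
from workcell import env
import cv2
a=cv2.imread("pics/top0.png")[235:335,235:400]
cv2.imwrite("pics/crop_top.png",cv2.resize(a,None,fx=4.8,fy=4.8,interpolation=cv2.INTER_CUBIC))
E
```

```text
(no output)
```

View pics/crop_top.png

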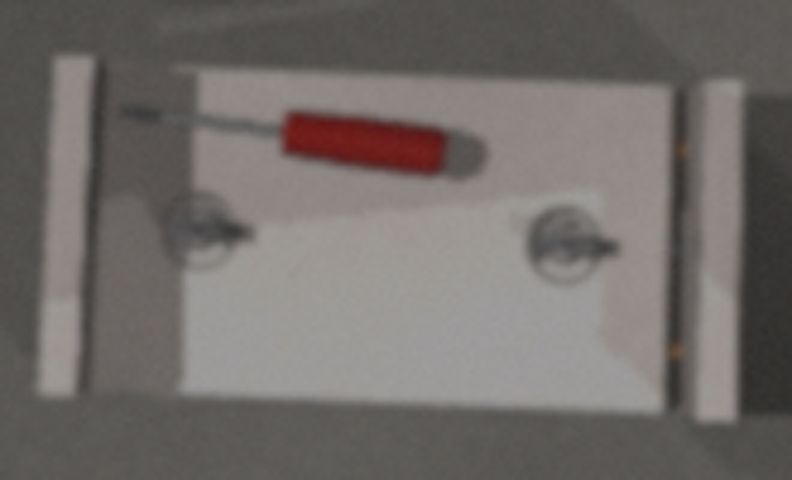

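The crop shows the loose leg on the right, with its top running from (722,82) to (717,420). The open cam's disc is at (565,245) with its pointer to the right, the locked cam is at (200,231), and the board's end edge runs from (672,85) to (662,411).

```bash
cat > h.py <<'E'
from workcell import env
import numpy as np, cv2
def ray(cam,pts,z,m=None):
    m=m or env.camera_model(cam)
    K=np.array([[m['fx'],0,m['cx']],[0,m['fy'],m['cy']],[0,0,1]])
    u=cv2.undistortPoints(np.array(pts,float).reshape(-1,1,2),K,np.array(m['D'])).reshape(-1,2)
    T=m['camera_from_world'];R=T[:3,:3];c=-R.T@T[:3,3]
    d=np.c_[u[:,0],-u[:,1],-np.ones(len(u))]@R
    return c+d*((z-c[2])/d[:,2])[:,None]
E
python3 - <<'E'
from h import *
f=lambda p:[(235+(x+.5)/4.8-.5,235+(y+.5)/4.8-.5) for x,y in p]
np.set_printoptions(precision=1,suppress=True)
P=ray('top',f([(565,245),(200,231),(672,85),(662,411)]),22);print(P)
print(ray('top',f([(700,82),(744,82),(738,420),(697,420)]),70))
print(ray('top',f([(620,249),(255,235)]),27))
d=P[1]-P[0];print(np.linalg.norm(d),np.degrees(np.arctan2(-d[0],d[1])))
d=P[2]-P[3];print(np.linalg.norm(d),np.degrees(np.arctan2(d[1],d[0])))
E
```

```text
[[ 516.9 -103.1   22. ]
 [ 524.2   76.4   22. ]
 [ 595.7 -156.9   22. ]
 [ 435.8 -149.9   22. ]]
[[ 593.3 -163.9   70. ]
 [ 593.2 -184.8   70. ]
 [ 434.9 -179.4   70. ]
 [ 435.  -160.3   70. ]]
[[ 514.8 -129.7   27. ]
 [ 522.1   49.    27. ]]
179.65987551017918 -2.33332257059351
160.02220434535843 -2.5208734144833964
```

```bash
python3 -m jog '{"jaw":[0,0,0,0,0,0,0,0,0],"slide":[[0,0,0],[0,0,0],[0,0,0],[0,0,0],[0,0,0],[0,0,0],[0,0,0],[0,0,0],[0,0,0]],"spin":[-1,-1,-1,-1,-1,-1,-1,-0.94,0]}' 20
python3 -m jog '{"jaw":[0,0,0,0,0,0,0,0,0,0],"slide":[[0.8,0.68,0],[0.8,0.68,0],[0.8,0.68,0],[0.8,0.68,0],[0.8,0.68,0],[0.8,0.68,0],[0.8,0.68,0],[0.8,0.68,0],[0.8,0.68,0],[0.8,0.68,0]],"spin":[0,0,0,0,0,0,0,0,0,0]}'
python3 -m jog '{"jaw":[0,0,0,0,0,0,0],"slide":[[0.8,0.68,0],[0.8,0.68,0],[0.8,0.68,0],[0,0,0],[0,0,0],[0,0,0],[0,0,0]],"spin":[0,0,0,0,0,0,0]}'
```

```text
time_s: 1.0
ee_pos: [234.8, -524.6, 175.6]
ee_rot: [-180.0, -0.0, 87.6]
force: [0.7, -0.5, -0.2]
gripper_width: 22.3
gripper_force: 0.0
time_s: 2.0
ee_pos: [449.3, -292.4, 175.9]
ee_rot: [-180.0, -0.0, 87.4]
force: [0.2, -0.8, -0.8]
gripper_width: 0.5
gripper_force: 0.0
time_s: 2.7
ee_pos: [512.0, -224.9, 176.1]
ee_rot: [-180.0, 0.0, 87.5]
force: [0.2, 0.9, -0.1]
gripper_width: 0.5
gripper_force: 0.0
```

```bash
python3 -m jog '{"jaw":[0,0,0,0,0,0,0,0],"slide":[[0,0,0.9],[0,0,0.9],[0,0,0.9],[0,0,0.9],[0,0,0.9],[0,0,0.5],[0,0,0],[0,0,0]],"spin":[0,0,0,0,0,0,0,0]}'
python3 -m jog '{"jaw":[0,0,0,0,0,0],"slide":[[0.2,0,0],[0.2,0,0],[0.2,0,0],[0,0,0],[0,0,0],[0,0,0]],"spin":[0,0,0,0,0,0]}'
python3 -m jog '{"jaw":[0,0,0,0,0,0],"slide":[[0.05,0,0],[0.05,0,0],[0.05,0,0],[0.05,0,0],[0,0,0],[0,0,0]],"spin":[0,0,0,0,0,0]}'
python3 - <<'E'
from h import *
cv2.imwrite("pics/w1.png",env.grab_frame("wrist")[:,:,::-1])
E
```

```text
time_s: 3.5
ee_pos: [512.8, -224.8, 26.5]
ee_rot: [180.0, 0.0, 87.6]
force: [0.1, -0.1, 0.1]
gripper_width: 0.6
gripper_force: 0.0
time_s: 4.1
ee_pos: [513.6, -206.1, 26.2]
ee_rot: [180.0, 0.0, 87.6]
force: [0.0, 0.5, 0.3]
gripper_width: 0.7
gripper_force: 0.0
time_s: 4.7
ee_pos: [513.8, -200.1, 26.1]
ee_rot: [180.0, 0.0, 87.6]
force: [-0.4, 0.4, 0.2]
gripper_width: 0.1
gripper_force: 0.0
```

View pics/w1.png

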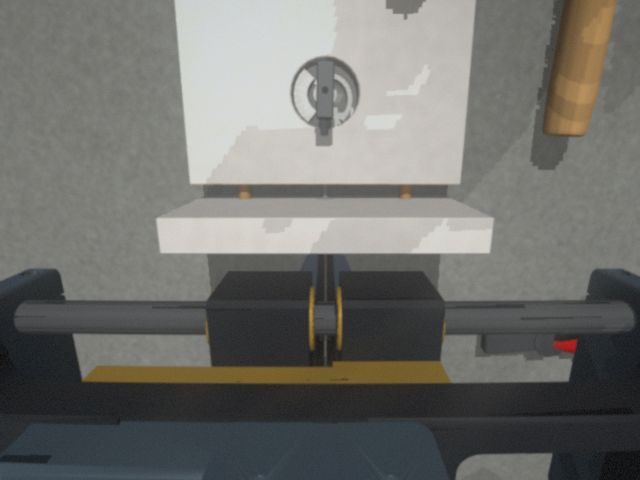

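The wrist view shows the cam at (325,92) with its pointer tip at (324,143), so it points almost squarely at the leg. The shut fingers are centred just short of the leg. I'll press in small steps.

```bash
python3 - <<'E'
from h import *
m=env.camera_model("wrist")
print(ray('wrist',[(325,92)],22,m),ray('wrist',[(325,72),(324,143),(326,62),(325,92)],27.5,m),ray('wrist',[(190,184),(462,184)],22,m),ray('wrist',[(159,217),(492,217)],70,m), ray('wrist',[(325,62),(325,116)],38,m))
E
for i in 1 2 3 4; do python3 -m jog '{"jaw":[0,0,0,0],"slide":[[0.035,0,0],[0.035,0,0],[0.03,0,0],[0,0,0]],"spin":[0,0,0,0]}' | egrep 'pos|^force'; done
```

```text
[[ 517.81686349 -103.36592244   22.        ]] [[ 518.20650917  -93.88997715   27.5       ]
 [ 516.11621996 -131.00350011   27.5       ]
 [ 518.94585062  -88.915659     27.5       ]
 [ 517.78805976 -104.04704078   27.5       ]] [[ 435.62940986 -151.19319219   22.        ]
 [ 597.00818577 -157.83679147   22.        ]] [[ 437.08301952 -161.1601523    70.        ]
 [ 594.01147599 -167.62847017   70.        ]] [[ 518.32576617  -90.96073473   38.        ]
 [ 517.24435541 -117.20974249   38.        ]]
ee_pos: [513.9, -199.3, 26.1]
force: [-1.0, -6.9, -1.5]
ee_pos: [514.1, -196.4, 26.2]
force: [-1.8, -7.8, -0.8]
ee_pos: [514.2, -194.2, 26.2]
force: [-1.5, -9.4, -1.7]
ee_pos: [514.3, -193.9, 26.3]
force: [-3.5, -17.7, -2.7]
```

```bash

for i in 1 2 3; do python3 -m jog '{"jaw":[0,0,0],"slide":[[0.02,0,0],[0,0,0],[0,0,0]],"spin":[0,0,0]}' | egrep 'pos|^force'; done
```

```text
ee_pos: [514.3, -193.9, 26.4]
force: [-3.1, -19.4, -2.7]
ee_pos: [514.3, -193.9, 26.4]
force: [-3.9, -21.3, -2.0]
ee_pos: [514.3, -193.8, 26.4]
force: [-3.7, -22.9, -2.4]
```

```bash

python3 -m jog '{"jaw":[0,0,0,0,0,0,0,0],"slide":[[-0.2,0,0],[-0.4,0,0],[-0.4,0,0],[0,0,-0.8],[0,0,-0.8],[0,0,-0.8],[0,0,0],[0,0,0]],"spin":[0,0,0,0,0,0,0,0]}'
python3 -m jog '{"jaw":[40,40,40,40,40,40,40],"slide":[[0.8,0,0],[0.8,0,0],[0.8,0,0],[0.8,0,0],[0,0,0],[0,0,0],[0,0,0]],"spin":[0,0,0,0,0,0,0]}'
python3 - <<'E'
from h import *
cv2.imwrite("pics/w2.png",env.grab_frame("wrist")[:,:,::-1])
s=env.state();e=np.array([517.8,-103.8])-s['ee_pos'][:2]
y=np.radians(s['ee_rot'][2]);print(s['torque'],e@[np.cos(y),np.sin(y)]/30,e@[np.sin(y),-np.cos(y)]/30)
E
```

```text
time_s: 8.05
ee_pos: [513.1, -216.4, 98.0]
ee_rot: [180.0, 0.0, 87.6]
force: [-0.3, -0.5, -1.1]
gripper_width: 0.5
gripper_force: 0.0
time_s: 8.75
ee_pos: [516.7, -121.0, 97.3]
ee_rot: [-179.9, 0.0, 87.6]
force: [0.8, 0.0, 0.7]
gripper_width: 40.0
gripper_force: 0.0
[-0.05788032 -0.07369269  0.00122281] 0.5803109666396745 0.007042110736296233
```

View pics/w2.png

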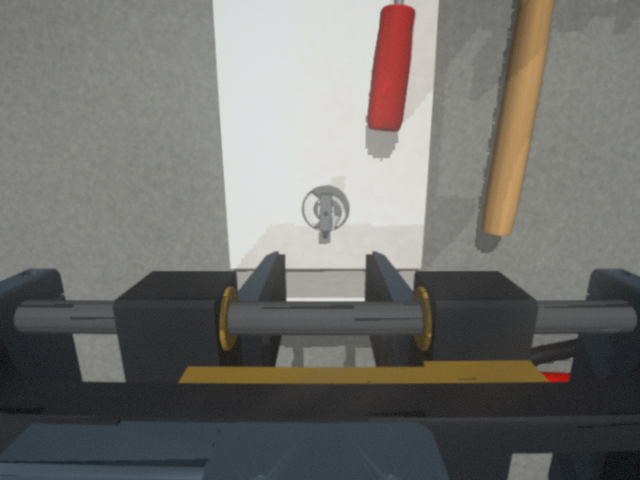

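The cam bar at (325,212) is lined up with the finger gap, and the board is clear around it. I'll move over it, descend and grip.

```bash

python3 -m jog '{"jaw":[40,40,40,40,40,40,40,40],"slide":[[0.58,0,0],[0,0,0.6],[0,0,0.6],[0,0,0.6],[0,0,0.3],[0,0,0.25],[0,0,0],[0,0,0]],"spin":[0,0,0,0,0,0,0,0]}'
python3 -m jog '{"jaw":[4,4,4,4,4,4,4,4],"slide":[[0,0,0],[0,0,0],[0,0,0],[0,0,0],[0,0,0],[0,0,0],[0,0,0],[0,0,0]],"spin":[0,0,0,0,0,0,0,0]}' 30
python3 -c "
from h import *
s=env.state();print(s['torque'],s['qpos'][5])"
```

```text
time_s: 9.6
ee_pos: [518.2, -103.3, 28.0]
ee_rot: [179.9, 0.0, 87.6]
force: [-0.5, -0.1, 0.0]
gripper_width: 40.2
gripper_force: 0.0
time_s: 10.4
ee_pos: [517.8, -103.0, 27.5]
ee_rot: [-180.0, 0.0, 87.6]
force: [-0.2, 0.3, -0.2]
gripper_width: 4.0
gripper_force: 0.0
[-0.03129174 -0.0800828   0.04337391] -10.123661898948097
```

```bash
python3 - <<'E'
from h import *
cv2.imwrite("pics/w3.png",env.grab_frame("wrist")[:,:,::-1])
a=env.grab_frame("side")[180:320,300:420,::-1]
cv2.imwrite("pics/s3.png",cv2.resize(a,None,fx=4,fy=4,interpolation=cv2.INTER_CUBIC))
E
```

```text
(no output)
```

View pics/w3.png

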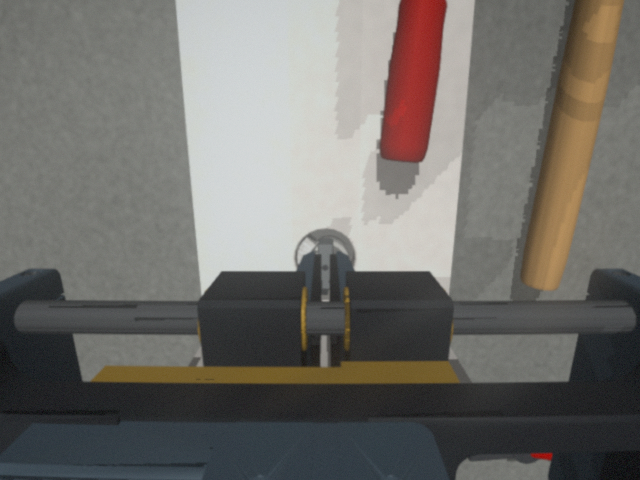

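View pics/s3.png

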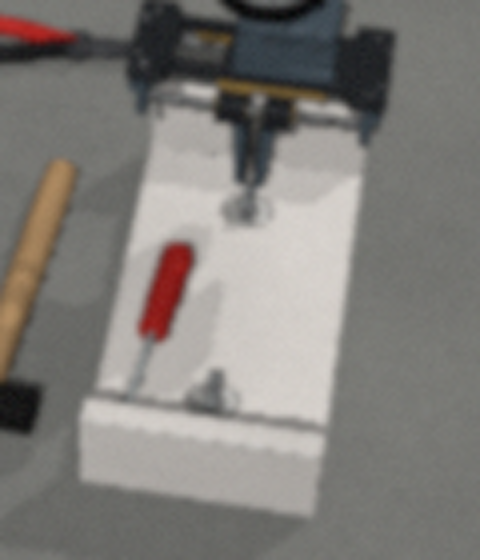

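```bash
python3 - <<'E'
from h import *
m=env.camera_model("wrist");s=env.state()
K=np.array([[m['fx'],0,m['cx']],[0,m['fy'],m['cy']],[0,0,1]])
def pr(p):
    c=m['camera_from_world']@np.array([*p,1]);c=c[:3]*[1,-1,-1]
    return cv2.projectPoints(c[None],np.zeros(3),np.zeros(3),K,np.array(m['D']))[0].ravel().round(1)
u=np.array([.042,.999,0]);c=np.array([517.8,-103.8,0]);t=s['ee_pos']
z=lambda h:np.array([0,0,h])
print(s['ee_pos'],s['gripper_width'],s['gripper_force'])
for n,p in dict(disc=c+z(22),discN=c+18*u+z(22),discS=c-18*u+z(22),barN=c+14*u+z(38),barS=c-14*u+z(38),tcp=t,padN=t+16*u,padN19=t+16*u+z(19)).items(): print(n,pr(p))
a=cv2.imread("pics/w3.png")[200:350,230:430]
cv2.imwrite("pics/w3c.png",cv2.resize(a,None,fx=4,fy=4,interpolation=cv2.INTER_CUBIC))
E
```

```text
[ 517.76781406 -102.98824987   27.53902885] 4.0088911078154945 0.0
disc [325.  257.8]
discN [325.  229.9]
discS [325.  284.5]
barN [325.  243.4]
barS [325.  288.7]
tcp [324.9 259.4]
padN [324.9 234.1]
padN19 [324.9 242.8]
```

View pics/w3c.png

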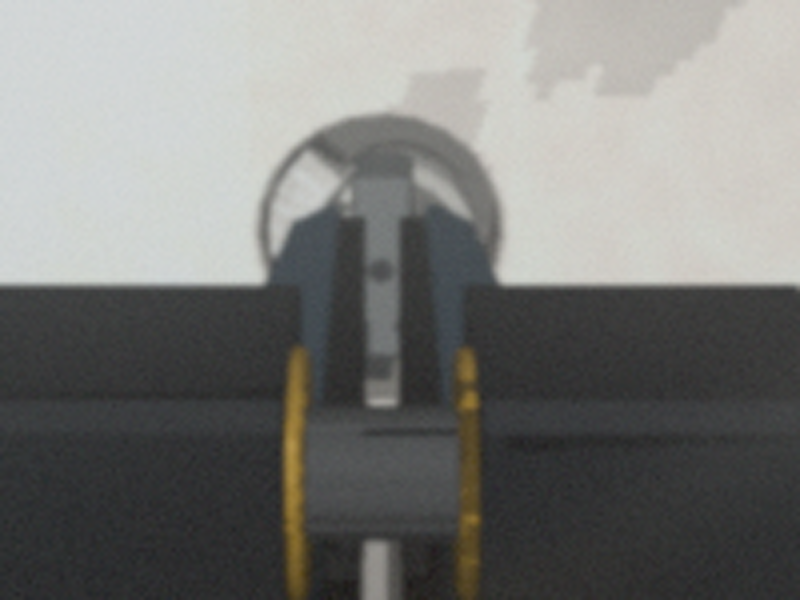

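The shut fingers show a gap of about 4 mm over a 9 mm bar, so they have closed above or past its top edge without gripping it. I'll open, go lower until just above the board, and close again.

```bash

python3 -m jog '{"jaw":[30,30,30,30,30,30],"slide":[[0,0,0],[0,0,0],[0,0,0],[0,0,0.07],[0,0,0.07],[0,0,0]],"spin":[0,0,0,0,0,0]}'
python3 -m jog '{"jaw":[4,4,4,4,4,4,4],"slide":[[0,-0.00,0],[0,0,0],[0,0,0],[0,0,0],[0,0,0],[0,0,0],[0,0,0]],"spin":[0,0,0,0,0,0,0]}' 30
python3 -c "
from h import *
s=env.state();print(s['torque'],s['qpos'][5])
cv2.imwrite('pics/w4c.png',cv2.resize(env.grab_frame('wrist')[200:350,230:430,::-1],None,fx=4,fy=4))"
```

```text
time_s: 11.1
ee_pos: [517.4, -102.9, 22.9]
ee_rot: [-180.0, -0.0, 87.6]
force: [0.2, 0.4, 0.0]
gripper_width: 29.9
gripper_force: 0.0
time_s: 11.8
ee_pos: [517.8, -103.0, 23.4]
ee_rot: [180.0, 0.0, 87.6]
force: [-0.0, -0.8, -0.3]
gripper_width: 4.2
gripper_force: 0.0
[ 0.04811308 -0.11804447 -0.01130264] -10.121481338239922
```

```bash

python3 -m jog '{"jaw":[0,0,0,0,0],"slide":[[0,0,0],[0,0,0],[0,0,0],[0,0,0],[0,0,0]],"spin":[0,0,0,0,0]}' 30
python3 -m jog '{"jaw":[0,0,0,0],"slide":[[0,0,0],[0,0,0],[0,0,0],[0,0,0]],"spin":[0.3,0,0,0]}' 30
python3 -c "
from h import *
s=env.state();print(s['torque'],s['qpos'][5])"
```

```text
time_s: 12.35
ee_pos: [517.8, -103.0, 23.3]
ee_rot: [-180.0, 0.0, 87.6]
force: [0.1, 0.3, 0.9]
gripper_width: 0.4
gripper_force: 0.0
time_s: 12.75
ee_pos: [517.8, -103.0, 23.4]
ee_rot: [180.0, 0.0, 85.3]
force: [0.5, -0.6, -0.0]
gripper_width: 0.3
gripper_force: 0.0
[-0.03630599 -0.06158877  0.0257471 ] -7.75190244926464
```

View pics/w4c.png

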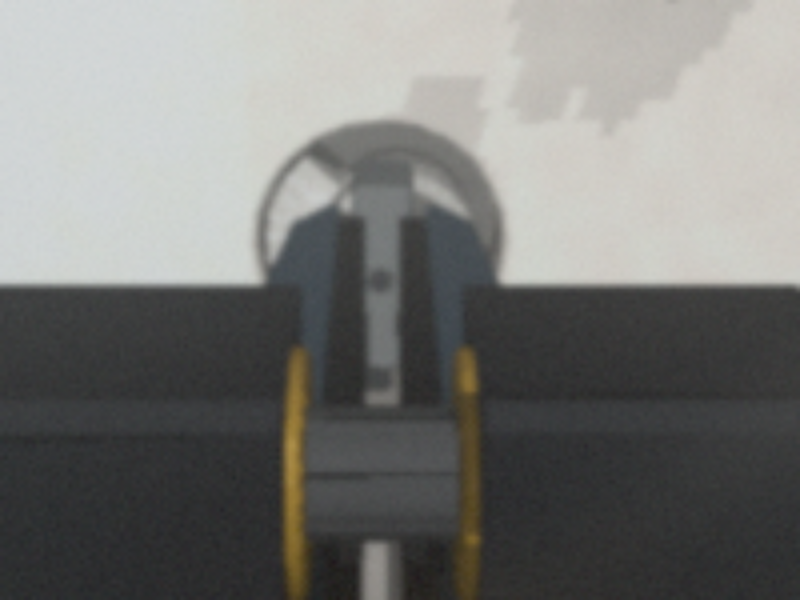

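```bash
python3 - <<'E'
from h import *
s=env.state();t=s['ee_pos']
def prj(cam,p):
    m=env.camera_model(cam);K=np.array([[m['fx'],0,m['cx']],[0,m['fy'],m['cy']],[0,0,1]])
    c=m['camera_from_world']@np.array([*p,1]);c=c[:3]*[1,-1,-1]
    return cv2.projectPoints(c[None],np.zeros(3),np.zeros(3),K,np.array(m['D']))[0].ravel()
for h in (0,4,20,40,60): 
    q=prj('side',t+[0,0,h]);w=prj('wrist',t+[0,0,h]); print(h,((q-[300,180])*4).round(),((w-[230,200])*4).round(), ((prj('wrist',t+[0.67,15.98,h])-[230,200])*4).round(),((prj('wrist',t-[0.67,15.98,-h])-[230,200])*4).round())
T=env.camera_model('wrist')['camera_from_world'];print(-T[:3,:3].T@T[:3,3]-t, env.camera_model('wrist')['fx'])
E
```

```text
0 [247. 209.] [380. 238.] [375. 136.] [384. 335.]
4 [248. 206.] [380. 246.] [375. 143.] [384. 345.]
20 [249. 191.] [380. 283.] [375. 173.] [384. 389.]
40 [251. 172.] [380. 339.] [374. 218.] [385. 454.]
60 [253. 154.] [379. 408.] [374. 274.] [385. 535.]
[  5.85599553  70.18329083 208.9626337 ] 359.50504410272646
```

The wrist and side views agree that the fingertips are about 40 mm higher than the reported TCP suggests. The fingers closed over the bar without touching it. I'll realign, open and lower by feel.

```bash

python3 -m jog '{"jaw":[30,30,30,30],"slide":[[0,0,0],[0,0,0],[0,0,0],[0,0,0]],"spin":[-0.3,0,0,0]}' >/dev/null
for i in 1 2 3 4; do python3 -m jog '{"jaw":[30,30],"slide":[[0,0,0.1],[0,0,0]],"spin":[0,0]}'| egrep 'pos|^force'; done
```

```text
ee_pos: [517.5, -102.9, 20.0]
force: [-0.4, 0.1, -0.6]
ee_pos: [517.4, -102.9, 16.9]
force: [-0.5, -0.4, -0.0]
ee_pos: [517.5, -102.9, 13.9]
force: [0.4, 1.1, -0.5]
ee_pos: [517.5, -103.0, 11.0]
force: [-0.3, -0.3, -0.0]
```

```bash

python3 -m jog '{"jaw":[2,2,2,2,2,2],"slide":[[0,0,0],[0,0,0],[0,0,0],[0,0,0],[0,0,0],[0,0,0]],"spin":[0,0,0,0,0,0]}' 20
python3 - <<'E'
from h import *
a=env.grab_frame('side')[180:270,320:420,::-1]
b=env.grab_frame('wrist')[180:380,180:470,::-1]
a=cv2.resize(a,(400,360),interpolation=cv2.INTER_CUBIC);b=cv2.resize(b,(400,276),interpolation=cv2.INTER_CUBIC)
b=np.vstack([b,np.zeros((84,400,3),np.uint8)])
cv2.imwrite('pics/c5.png',np.hstack([a,b]))
E
```

```text
time_s: 14.55
ee_pos: [517.8, -103.0, 11.4]
ee_rot: [180.0, 0.0, 87.6]
force: [0.1, 0.1, -0.4]
gripper_width: 1.5
gripper_force: 0.0
```

View pics/c5.png

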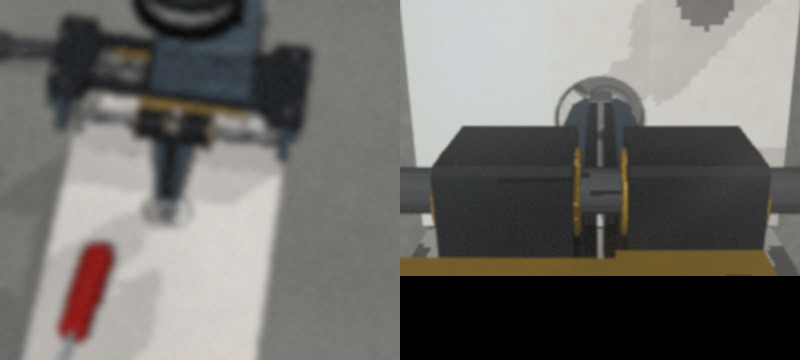

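The right panel shows the tips still just above the bar, and the left panel shows the body's ends, with the right foot's bottom at about (285,155) and the black block's bottom at about (290,105). I'll work out the height of the body's underside, since it has to clear the 70 mm leg when it swings round.

```bash
python3 - <<'E'
from h import *
t=env.state()['ee_pos']
def prj(cam,p):
    m=env.camera_model(cam);K=np.array([[m['fx'],0,m['cx']],[0,m['fy'],m['cy']],[0,0,1]])
    c=m['camera_from_world']@np.array([*p,1]);c=c[:3]*[1,-1,-1]
    return cv2.projectPoints(c[None],np.zeros(3),np.zeros(3),K,np.array(m['D']))[0].ravel()
for h in (40,79,100,120,140):
    print(h,[((prj('side',t+[dx,dy,h])-[320,180])*4).round() for dx,dy in((-89,0),(-89,38),(89,0),(0,38))])
print('tip',[(h,((prj('side',t+[0,16,h])-[320,180])*4).round()) for h in(0,20,30,40,50)])
# wrist: depth of tips relative
T=env.camera_model('wrist')['camera_from_world']
for h in (0,20,40,60,80,100): print(h,'wrist halfwidth89 cols',[prj('wrist',t+[dx,0,h]).round() for dx in(-89,89)],'N16',prj('wrist',t+[0,16,h]).round())
E
```

```text
40 [array([291., 197.]), array([288., 236.]), array([ 49., 170.]), array([165., 222.])]
79 [array([297., 161.]), array([294., 200.]), array([ 50., 133.]), array([168., 185.])]
100 [array([301., 140.]), array([298., 179.]), array([ 51., 113.]), array([170., 165.])]
120 [array([304., 120.]), array([301., 160.]), array([52., 93.]), array([172., 145.])]
140 [array([307., 100.]), array([304., 140.]), array([53., 73.]), array([174., 125.])]
tip [(0, array([164., 236.])), (20, array([166., 218.])), (30, array([167., 209.])), (40, array([168., 200.])), (50, array([169., 190.]))]
0 wrist halfwidth89 cols [array([181., 265.]), array([470., 254.])] N16 [324. 234.]
20 wrist halfwidth89 cols [array([167., 277.]), array([484., 264.])] N16 [324. 243.]
40 wrist halfwidth89 cols [array([151., 291.]), array([501., 278.])] N16 [324. 255.]
60 wrist halfwidth89 cols [array([130., 309.]), array([521., 294.])] N16 [323. 269.]
80 wrist halfwidth89 cols [array([105., 331.]), array([548., 314.])] N16 [323. 286.]
100 wrist halfwidth89 cols [array([ 72., 360.]), array([581., 341.])] N16 [323. 310.]
```

```bash

for i in 1 2 3 4 5 6 7; do python3 -m jog '{"jaw":[0,0],"slide":[[0,0,0.07],[0,0,0]],"spin":[0,0]}'| egrep 'pos|^force' | tr '\n' ' ';echo; done
```

```text
ee_pos: [517.5, -102.9, 9.0] force: [-0.3, -0.1, 0.3] 
ee_pos: [517.6, -103.0, 6.9] force: [0.1, -0.1, -1.0] 
ee_pos: [517.6, -103.0, 4.8] force: [-0.3, 0.4, 0.1] 
ee_pos: [517.6, -103.0, 2.7] force: [0.7, -0.4, 1.4] 
ee_pos: [517.6, -103.0, 0.6] force: [-0.4, -0.4, 0.6] 
ee_pos: [517.9, -103.1, 0.3] force: [-3.4, 0.5, 11.5] 
ee_pos: [518.1, -103.1, 0.2] force: [-7.1, 1.8, 25.2]
```

Contact with the bar's top (38) came at a reported TCP height of 0.3, so the tips sit about 38 mm above the reported TCP. The wrist view's rail width puts the body 117 mm or more above it, which clears the leg. I'll lift, open, descend to about TCP -12 and grip.

```bash

python3 -m jog '{"jaw":[0,24,24,24,24,24],"slide":[[0,0,-0.35],[0,0,0],[0,0,0],[0,0,0],[0,0,0],[0,0,0]],"spin":[0,0,0,0,0,0]}'
for i in 1 2 3; do python3 -m jog '{"jaw":[24,24,24],"slide":[[0,0,0.1],[0,0,0.1],[0,0,0]],"spin":[0,0,0]}'| egrep 'pos|^force' | tr '\n' ' ';echo; done
```

```text
time_s: 16.65
ee_pos: [517.5, -103.0, 6.6]
ee_rot: [-179.9, -0.0, 87.6]
force: [-0.7, -0.2, 0.5]
gripper_width: 23.9
gripper_force: 0.0
ee_pos: [517.3, -102.9, 0.5] force: [-0.5, 0.4, 0.8] 
ee_pos: [517.4, -102.9, -5.3] force: [-0.4, -0.1, 0.1] 
ee_pos: [517.4, -102.9, -11.3] force: [0.6, 0.3, 1.1]
```

```bash

python3 -m jog '{"jaw":[5,5,5,5,5,5,5],"slide":[[-0.025,0,0],[0,0,0],[0,0,0],[0,0,0],[0,0,0],[0,0,0],[0,0,0]],"spin":[0,0,0,0,0,0,0]}' 50
cat > t.py <<'E'
from workcell import env
s=env.state();print(round(s['time_s'],2),'yaw',s['ee_rot'][2].round(1),'q6',s['qpos'][5].round(1),'T',s['torque'].round(3),'F',s['force'].round(1),'w',s['gripper_width'].round(1),s['gripper_force'].round(1))
E
python3 t.py
```

```text
time_s: 18.25
ee_pos: [517.6, -103.8, -10.8]
ee_rot: [-180.0, 0.0, 87.7]
force: [-2.6, -0.2, 1.8]
gripper_width: 8.8
gripper_force: 50.0Traceback (most recent call last):
  File "t.py", line 2, in <module>
    s=env.state();print(round(s['time_s'],2),'yaw',s['ee_rot'][2].round(1),'q6',s['qpos'][5].round(1),'T',s['torque'].round(3),'F',s['force'].round(1),'w',s['gripper_width'].round(1),s['gripper_force'].round(1))
                                                                                                                                                           ^^^^^^^^^^^^^^^^^^^^^^^^
AttributeError: 'float' object has no attribute 'round'
```

```bash
sed -i "s/\['gripper_width'\].round(1),s\['gripper_force'\].round(1)/['gripper_width'],s['gripper_force']/" t.py; python3 t.py
for i in 1 2 3; do python3 -m jog '{"jaw":[5,5,5,5],"slide":[[0,0,0],[0,0,0],[0,0,0],[0,0,0]],"spin":[0.7,0.7,0.7,0.7]}' >/dev/null; python3 t.py; done
```

```text
18.25 yaw 87.7 q6 -10.2 T [-0.138  0.08   0.163] F [-2.6 -0.2  1.8] w 8.770761795146965 50.000460147857666
18.65 yaw 65.0 q6 12.4 T [-0.261  0.179  0.182] F [-1.3 -1.   2.1] w 8.744240112317469 49.99859154224396
19.05 yaw 42.6 q6 34.8 T [-0.187  0.166  0.231] F [-0.5 -0.9  0.9] w 8.317255294949137 49.9975723028183
19.45 yaw 20.3 q6 57.2 T [-0.279  0.162  0.269] F [-1.5 -1.6  2. ] w 8.259369674391495 49.997811913490295
```

```bash

for i in 1 2; do python3 -m jog '{"jaw":[5,5,5],"slide":[[0,0,0],[0,0,0],[0,0,0]],"spin":[0.6,0.6,0.6]}' >/dev/null; python3 t.py; done
python3 -m jog '{"jaw":[5,5,5],"slide":[[0,0,0],[0,0,0],[0,0,0]],"spin":[0,0,0]}' >/dev/null; python3 t.py
```

```text
19.75 yaw 5.9 q6 71.6 T [-0.257  0.199  0.239] F [-1.5 -2.1  0.8] w 8.432316353861465 49.99786913394928
20.05 yaw -8.5 q6 86.0 T [-0.221  0.283  0.277] F [-2.  -0.1  1.5] w 8.471612897491648 49.99782979488373
20.35 yaw -8.3 q6 85.7 T [-0.555  0.252 -0.004] F [-1.9 -2.7  2.3] w 8.53203759970296 50.00058710575104
```

```bash

python3 -m jog '{"jaw":[24,24,24,24,24,24,24],"slide":[[0,0,0],[0,0,0],[0,0,0],[0,0,0],[0,0,-0.3],[0,0,-0.3],[0,0,-0.2]],"spin":[0,0,0,0,0,0,0]}' |tail -2; python3 t.py
for i in 1 2; do python3 -m jog '{"jaw":[24,24,24,24,24,24,24,24,24,24],"slide":[[0,0,0],[0,0,0],[0,0,0],[0,0,0],[0,0,0],[0,0,0],[0,0,0],[0,0,0],[0,0,0],[0,0,0]],"spin":[-1,-1,-1,-1,-1,-1,-1,-1,-1,-1]}' >/dev/null; done
python3 -m jog '{"jaw":[24,24,24,24,24],"slide":[[0,0,0],[0,0,0],[0,0,0],[0,0,0],[0,0,0]],"spin":[-1,-1,-0.5,0,0]}'; python3 t.py
```

```text
gripper_width: 23.9
gripper_force: 0.0
21.05 yaw -8.4 q6 85.8 T [ 0.066  0.072 -0.018] F [-0.6 -0.   0.6] w 23.905915403727146 0.0
time_s: 23.55
ee_pos: [518.0, -103.8, 13.6]
ee_rot: [-180.0, 0.0, 171.5]
force: [-0.3, 0.3, 0.3]
gripper_width: 24.0
gripper_force: 0.0
23.55 yaw 171.5 q6 -94.1 T [ 0.122 -0.174  0.022] F [-0.3  0.3  0.3] w 24.002834600079776 0.0
```

Back down, and grip again.

```bash

python3 -m jog '{"jaw":[24,24,24,24,24],"slide":[[0,0,0.3],[0,0,0.3],[0,0,0.2],[0,0,0],[0,0,0]],"spin":[0,0,0,0,0]}'|egrep 'pos|^force'
python3 -m jog '{"jaw":[5,5,5,5,5,5],"slide":[[0,0,0],[0,0,0],[0,0,0],[0,0,0],[0,0,0],[0,0,0]],"spin":[0,0,0,0,0,0]}' 50|egrep pos; python3 t.py
for i in 1 2 3 4; do python3 -m jog '{"jaw":[5,5],"slide":[[0,0,0],[0,0,0]],"spin":[0.5,0.5]}' >/dev/null; python3 t.py; done
```

```text
ee_pos: [517.6, -103.7, -11.3]
force: [0.5, 0.1, 0.1]
ee_pos: [518.0, -104.1, -10.6]
24.65 yaw 171.6 q6 -94.2 T [-0.34  -0.12  -0.081] F [-1.  -2.5  1.5] w 8.622954503924973 50.00056564807892
24.85 yaw 163.6 q6 -86.1 T [-0.24  -0.068  0.539] F [-0.5 -2.7  1.6] w 9.031749724231469 49.998502135276794
25.05 yaw 155.6 q6 -78.1 T [-0.409 -0.055  0.264] F [-0.7 -2.4  2.1] w 8.916233808520055 49.998573660850525
25.25 yaw 147.6 q6 -70.1 T [-0.44  -0.01   0.327] F [-0.5 -2.5  2.3] w 8.954697529573348 49.99854505062103
25.45 yaw 139.6 q6 -62.1 T [-0.53  -0.026  0.266] F [-0.4 -3.3  1.8] w 8.59236255332957 49.99883830547333
```

```bash

for i in 1 2 3 4 5 6 7 8; do python3 -m jog '{"jaw":[5],"slide":[[0,0,0]],"spin":[0.25]}' >/dev/null; python3 t.py | cut -c1-60; done
```

```text
25.55 yaw 137.6 q6 -60.1 T [-0.422 -0.06   0.452] F [-0.9 -3
25.65 yaw 135.6 q6 -58.2 T [-0.569 -0.058  0.187] F [-1.1 -2
25.75 yaw 133.7 q6 -56.2 T [-0.546 -0.008  0.215] F [-0.9 -2
25.85 yaw 131.6 q6 -54.2 T [-0.543 -0.001  0.301] F [ 0.1 -3
25.95 yaw 129.6 q6 -52.2 T [-0.544 -0.042  0.266] F [-0.9 -3
26.05 yaw 127.6 q6 -50.2 T [-0.531 -0.031  0.272] F [-0.5 -4
26.15 yaw 125.7 q6 -48.2 T [-0.557 -0.015  0.246] F [-0.3 -3
26.25 yaw 123.7 q6 -46.2 T [-0.613 -0.006  0.314] F [-0.3 -2
```

```bash

for i in 1 2 3 4 5 6 7 8; do python3 -m jog '{"jaw":[5],"slide":[[0,0,0]],"spin":[0.25]}' >/dev/null; python3 t.py | cut -c1-60; done
```

```text
26.35 yaw 121.7 q6 -44.2 T [-0.564 -0.007  0.28 ] F [-1.  -4
26.45 yaw 119.7 q6 -42.2 T [-0.625  0.065  0.286] F [-1.  -2
26.55 yaw 117.7 q6 -40.2 T [-0.57  -0.     0.259] F [-1.4 -2
26.65 yaw 115.7 q6 -38.2 T [-0.616  0.045  0.308] F [-0.  -3
26.75 yaw 113.7 q6 -36.2 T [-0.61   0.045  0.288] F [-0.9 -2
26.85 yaw 111.7 q6 -34.2 T [-0.649  0.02   0.289] F [-1.3 -3
26.95 yaw 109.7 q6 -32.2 T [-0.657  0.013  0.253] F [-1.6 -3
27.05 yaw 107.7 q6 -30.2 T [-0.639  0.063  0.255] F [-0.7 -4
```

```bash

for i in 1 2 3 4 5 6 7; do python3 -m jog '{"jaw":[5],"slide":[[0,0,0]],"spin":[0.25]}' >/dev/null; python3 t.py | cut -c1-60; done
```

```text
27.15 yaw 105.7 q6 -28.2 T [-0.665  0.072  0.288] F [-2.  -5
27.25 yaw 103.7 q6 -26.2 T [-0.643 -0.007  0.285] F [-0.5 -3
27.35 yaw 101.7 q6 -24.2 T [-0.716  0.103  0.333] F [-0.5 -4
27.45 yaw 99.7 q6 -22.2 T [-0.703  0.08   0.3  ] F [-0.9 -4.
27.55 yaw 97.7 q6 -20.2 T [-0.67   0.079  0.317] F [-0.5 -4.
27.65 yaw 95.7 q6 -18.2 T [-0.652  0.133  0.292] F [-0.9 -4.
27.75 yaw 93.7 q6 -16.2 T [-0.733  0.084  0.344] F [-1.2 -4.
```

```bash

for i in 1 2 3 4; do python3 -m jog '{"jaw":[5],"slide":[[0,0,0]],"spin":[0.25]}' >/dev/null; python3 t.py | cut -c1-60; done
```

```text
27.85 yaw 91.7 q6 -14.2 T [-0.773  0.138  0.371] F [-0.3 -5.
27.95 yaw 89.7 q6 -12.2 T [-0.778  0.019  0.357] F [-0.7 -4.
28.05 yaw 87.7 q6 -10.2 T [-0.792  0.128  0.452] F [-0.8 -5.
28.15 yaw 85.7 q6 -8.2 T [-0.827  0.124  0.402] F [-1.1 -5.2
```

```bash

for i in 1 2; do python3 -m jog '{"jaw":[5],"slide":[[0,0,0]],"spin":[0.25]}' >/dev/null; python3 t.py | cut -c1-60; done
python3 - <<'E'
from scipy.optimize import curve_fit
import numpy as np
y=np.r_[127.6:81.6:-2]
T=[.272,.246,.314,.28,.286,.259,.308,.288,.289,.253,.255,.288,.285,.333,.3,.317,.292,.344,.371,.357,.452,.402]
y=np.array([127.6-2*i for i in range(22)])
p,c=curve_fit(lambda x,b,y0:b+.00785*np.maximum(0,y0-x),y,T,[.27,104]);print(p,c.diagonal()**.5,.00785*(p[1]-81.7))
E
```

```text
28.25 yaw 83.7 q6 -6.2 T [-0.883  0.083  0.436] F [-0.3 -6.8
28.35 yaw 81.7 q6 -4.2 T [-0.914  0.172  0.447] F [-0.8 -5.7
[  0.27869231 102.93855953] [0.00703146 1.40044448] 0.16672269230408335
```

```bash

python3 -m jog '{"jaw":[5,5],"slide":[[0,0,0],[0,0,0]],"spin":[0.13,0]}' >/dev/null; python3 t.py
python3 -m jog '{"jaw":[24,24,24,24,24,24],"slide":[[0,0,0],[0,0,0],[0,0,0],[0,0,0],[0,0,0],[0,0,0]],"spin":[0,0,0,0,0,0]}'|egrep 'width|pos'
python3 -m jog '{"jaw":[24,24,24,24,24,24,24,24],"slide":[[0,0,-0.2],[0,0,-0.4],[0,0,-0.8],[0,0,-0.8],[0,0,-0.8],[0,0,-0.8],[0,0,0],[0,0,0]],"spin":[0,0,0,0,0,0,0,0]}'
python3 - <<'E'
from h import *
cv2.imwrite('pics/w6.png',env.grab_frame('wrist')[:,:,::-1])
g=cv2.cvtColor(env.grab_frame('top'),cv2.COLOR_RGB2GRAY)
print(g[270,366:396]); print(cv2.cvtColor(cv2.imread('pics/top0.png'),cv2.COLOR_BGR2GRAY)[270,366:396])
E
```

```text
28.55 yaw 80.7 q6 -3.2 T [-0.927  0.178  0.308] F [-0.4 -7.1  1.9] w 8.379263715569687 50.01715421676636
ee_pos: [517.7, -103.7, -10.9]
gripper_width: 23.9
time_s: 29.95
ee_pos: [517.9, -103.8, 103.9]
ee_rot: [179.9, 0.0, 80.6]
force: [-0.2, -0.4, -0.4]
gripper_width: 23.6
gripper_force: 0.0
[79 78 81 79 77 81 78 76 77 76 76 76 78 75 76 77 75 76 75 74 73 74 72 73
 73 73 73 73 72 74]
[141 140 142 141 142 142 139 130 105  70  56  65  83  94 107 121 135 139
 139 137 135 134 125  99  67  55  54  54  57  56]
```

```bash

python3 -m jog '{"jaw":[24,24,24,24,24,24,24,24,24,24],"slide":[[0,0,-0.8],[0,0,-0.8],[0,-0.8,0],[0,-0.8,0],[0,-0.8,0],[0,-0.8,0],[0,-0.8,0],[0,-0.8,0],[0,0,0],[0,0,0]],"spin":[0,0,0,0,0,0,0,0,0,0]}'|egrep 'time|pos|^force'
python3 - <<'E'
from h import *
a=env.grab_frame('top');g=cv2.cvtColor(a,cv2.COLOR_RGB2GRAY);h=cv2.cvtColor(cv2.imread('pics/top0.png'),cv2.COLOR_BGR2GRAY)
for r in (262,285,310): print(r,g[r,366:394].tolist(),h[r,366:394].tolist())
E
```

```text
time_s: 31.05
ee_pos: [375.7, -80.2, 150.7]
force: [0.6, 0.9, -0.1]
262 [142, 143, 143, 143, 145, 145, 144, 141, 126, 110, 114, 135, 152, 157, 157, 155, 157, 152, 135, 106, 75, 65, 64, 66, 68, 69, 68, 68] [138, 140, 140, 140, 137, 140, 140, 132, 110, 78, 58, 64, 83, 96, 105, 116, 130, 135, 137, 138, 137, 135, 127, 102, 74, 65, 64, 65]
285 [148, 148, 149, 149, 148, 147, 143, 134, 116, 115, 131, 150, 158, 158, 159, 157, 156, 147, 116, 80, 62, 62, 63, 62, 61, 62, 60, 63] [143, 143, 145, 144, 145, 144, 139, 123, 92, 67, 61, 79, 92, 94, 100, 118, 136, 139, 140, 137, 137, 132, 119, 89, 63, 51, 53, 52]
310 [150, 148, 145, 147, 146, 147, 140, 121, 107, 117, 139, 153, 154, 155, 154, 155, 148, 125, 92, 66, 59, 59, 62, 63, 60, 60, 60, 61] [148, 144, 142, 142, 142, 143, 134, 105, 71, 57, 67, 84, 96, 108, 128, 142, 150, 152, 151, 150, 150, 138, 107, 69, 51, 50, 51, 49]
```

```bash
python3 -c "
from workcell import env
print(env.job_done())"
```

```text
the job is handed in; nothing more can be done
None
```

The leg is pressed home and drawn up against the board, with the gap closed in the last top view, and the cam turned about 190° to an estimated 0.17 N m above its steady moment; I let go and handed in at about 31 s.

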